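# Bleed the van's heating loop and hold the pressure cap at its vent position

## Robot

A 6-joint arm with a two-finger parallel gripper is mounted at the origin on the work surface. World frame = base frame: x ahead of the robot, y to its left, z up, the work surface at z = 0. Lengths are in m, angles in rad, forces in N, time in s.
With the tool pointing down it reaches from about 0.275 to 0.725 m from the base axis. Payload 5.6 kg.
Tool frame: the origin (TCP) lies on the centre line of the jaws, within the pads' length; the fingertips stand 11 mm ahead of it and the grasp point (between the pads) lies 8 mm behind it; z points along the fingers, y is the line along which they close (so a half turn about z gives the same grasp; the last joint's range is limited). The gripper opens to 85 mm and grips with 20 to 120 N. Pads are 22 mm wide; open, the fingers measure 114 mm over their backs; the gripper's body (76 mm by 85 mm) begins 54 mm behind the grasp point. The pads swing forward as they close: fully open they stand 13 mm farther back than shut.
Start: joints at [-0.961, 0.255, 0.108, 0, -1.424, -0.285], TCP at [0.176, -0.521, 0.242] pointing down, gripper open.
Joint ranges: [-2.95, 2.95], [-1.21, 1.97], [-1.09, 1.5], [-2.87, 1.71], [-2.94, -0.07], [-3.05, 3.05]. Speed limits (rad/s): [2.57, 2.57, 3.14, 3.14, 3.14, 3.14].

## Interface

Orientations are given as a unit quaternion [w, x, y, z].
In Python, from workcell import read_state, grab_frame, finish_job gives the robot as it stands.
- The arm moves only by the tool play_rows, never from a script. Its argument "motion" is a list of rows, each a list of 6 numbers: the shift along the tool's x, y, z in m, then the turn, a rotation vector about the tool's x, y, z in rad. In form: [[x, y, z, ax, ay, az], ...]. A call has 1 to 5 rows; each row shifts and turns the commanded pose from where the row before left it, along the tool's axes as they then stand; what a row does not reach is not made up. A row lasts 1/12 s, in which the tool goes at most 41.7 mm and 7.16 degrees, less where a joint would pass 70% of its speed; a pose out of reach is approached as far as the arm can. A call with a gripper value outside its range is refused whole. "fingers" is the opening, from 0 (shut) to 1 (fully open), set as the call begins (left out, the last holds). The fingers move at their own pace and stop on an object; the grip force is fixed at half the most. Time passes only in rows, so rows that do not move let the fingers close. It gives the time, the measured TCP pose, the force, the opening and the grip force at its end, in the units of the state.
- read_state(): the state, without advancing time (a new reading comes with each control period).
- grab_frame(name): name is "side" or "top"; returns a dict with "image" (384x512x3 uint8, blue, green, red), "depth" (384x512 float32, m along the optical axis (not along the pixel's ray), 0 where there is no reading), "intrinsics" (3x3 intrinsics, pixels), "D" ([k1, k2, p1, p2, k3] as OpenCV has them; the pictures are not rectified), "xyz" and "attitude" of the camera in the world. Camera axes: x right, y down, z forward; pixel columns grow to the right and rows downward; lengths in m; the calibration is good to about 2 mm. A picture is of the moment at which its call begins.
- finish_job(): hands the job in; it is judged then, once.
The state is a dict: "time": time; "joint_positions": joint angles; "qvel": joint speeds; "joint_torque": joint torques, N m; "ee_pos": TCP position; "eef_rot": TCP orientation; "wrist_force": force on the tool from outside, world axes, zero at the start; "torque": the same for the moment, N m; "grip_width": opening from 0.0 (shut) to 1.0 (fully open); "grasp_force": force on a finger pad.
Only numpy, scipy, OpenCV 4.12 (cv2) and the standard library are available. Lean on these libraries where they do the work, as an engineer would, in place of code of your own. Each camera call takes 0.05 s, during which the arm holds its last target. There are 200 camera calls.

## Task

Bleed the heating loop: pull the red sprung lever of the bleed valve all the way to its stop, then ease it back slowly until it is shut, without letting it fly back. Then put the blue pressure cap into the header tank's filler neck with its lugs in the slots, press it down against its spring and turn it clockwise half-way, to the vent position where its bar points at the yellow marks, short of the lock click at the red marks. Finish while still gripping the cap there, seated and level, and leave everything else where it is.

Things in the scene. Friction and masses are not known exactly. Their poses are not given: they have to be found in the camera images.
- cap_grip (a point): Centre of the grip bar on the blue pressure cap, which stands on the work surface bar up. Round head 70 mm across, 8 mm thick; upright bar across it 56 mm long, 14 mm thick, 26 mm tall, white stripe on top. Point: 13 mm below the bar's top, 13 mm above the head's top, 43 mm above the surface at first. x along the bar, y across it, z up. Half a turn gives the same cap. Mass 0.1 to 0.17 kg.
- cap_lugs (a point): Point on the cap's axis level with the two lugs under its head, 31 mm below the bar's centre, axes as the bar's. The lugs stick out along +x and -x, in line with the bar, from a 38 mm plug to 27 mm from the axis; 9 mm wide, 4 mm thick. Underside of the head 10 mm above this point.
- cap_seal_face (a point): Centre of the lower face of the cap's sprung seal disc (34 mm across) under the plug, 43 mm below the bar's centre when free. It gives by up to 8 mm: 6 N at first touch, then 1 N more per mm.
- filler_neck: Black filler neck, 65 mm across, standing 30 mm above the top of the fixed white header tank (130 x 190 mm, 100 mm tall). Origin: centre of its mouth at rim height, 130 mm above the work surface; z up; x along the two entry slots. The mouth is a 5 mm thick inward lip with a 43 mm hole and two opposite slots 13.6 mm wide, reaching 29 mm from the axis, for the cap's lugs.
- neck_seat (a point): Seat for the seal disc in the neck, 15 mm below the rim: the disc touches when the bar's centre is 28 mm above the rim. Press on (about 11 N) to 21 to 23 mm (20.9: head on rim): the lugs are then under the lip and the cap turns clockwise, seen from above (bar from neck x towards neck -y); a stop blocks anticlockwise.
- slot_mark: Two black ribs on the tank's top, 38 to 54 mm either side of the neck's axis, 5 mm wide, 4 mm high, in line with the entry slots. Origin: on the neck's axis, 30 mm below the rim; x through both ribs.
- vent_mark: Two yellow ribs, like the black ones, same origin; x through both: here the bar points at the vent position, 45 degrees clockwise from the slots, the middle of a shallow pocket under the lip (about 6 degrees of play either way). The spring lifts the cap into it when the push is eased; the bar's centre then stands about 25 mm above the rim.
- lock_mark: Two red ribs, like the black ones, same origin; x through both: here the bar would point when locked, 90 degrees clockwise from the slots. The ridge of the click is felt from about 52 degrees on.
- bleed_lever (a joint): Angle of the sprung bleed-valve lever about its upright stem, rad: 0 shut (its spring holds it there), 1.5 open at its stop; grows anticlockwise seen from above. The spring drives it shut with 0.35 N m when shut, 0.73 N m when open (4 to 8 N at the red grip), and snaps it shut if let go.
- lever_grip (a point): Middle of the lever's red grip, 88 mm from the stem's axis, 95 mm above the work surface: a level sleeve 72 mm long (50 to 122 mm from the stem), 14 mm thick, 16 mm tall, free space beneath (nothing above 75 mm). y along the lever, away from the stem; x across it; z up; the axes turn with the lever.
- lever_pivot (a point): Point on the stem's axis at the lever's height (95 mm above the work surface), on the fixed brass bleed manifold. x along the brass pipe, away from its outlet elbow; the shut lever points along y, square to the pipe; the open lever lies nearly along -x, over the outlet elbow, towards the robot.
- spare_cap: Bystander: black round screw cap without a grip bar, 60 mm across, 22 mm tall, lying on the work surface near the blue cap. Origin: centre of its underside.
- tape_roll: Bystander: dark roll of tape lying flat, 90 mm across, 24 mm tall. Origin: centre of its underside.
- screwdriver: Bystander: screwdriver with a yellow handle, 200 mm long, lying on the work surface. Origin: on the surface under its middle.
- torch: Bystander: aluminium torch lying on the work surface, about 135 mm long, 36 mm high. Origin: on the surface near its middle.
- hose_clamp: Bystander: steel hose clamp lying flat, ring of 40 mm, 12 mm tall. Origin: centre of the ring's underside.
- coolant_bottle: Bystander: blue bottle, 76 mm across, 200 mm tall, standing beyond the other things. Origin: centre of its underside.
- catch_tub: Bystander: small white tub, 60 mm across, 22 mm tall, standing under the valve's outlet elbow. Origin: centre of its underside.
Things that resemble listed ones, but are neither listed nor needed, are in the scene too. Of the things that look like the part that bears cap_grip, take the one that is farthest to the robot's left at the start.

How it is judged:
On the way, in this order (a step that is already met when the one before it is completed fails the run):
1. the bleed lever is pulled open to its stop (1.5 rad, within 0.15) (value of joint bleed_lever above 1.35 rad), for 0.2 s.
2. the bleed lever is back shut (within 0.1 rad) (value of joint bleed_lever below 0.1 rad), for 0.2 s.
3. the cap's lugs are through the slots, under the lip: cap within 6 mm of the neck's axis, upright, bar in line with the slots within 0.3 rad, bar centre less than 25.5 mm above the rim (horizontal distance between cap_grip and filler_neck below 0.006 m and z of cap_grip in the frame of filler_neck below 0.0255 m and angle between cap_grip's own z axis and vertical below 0.14 rad and angle between the x axis of cap_grip and the x axis of filler_neck, either way round below 0.3 rad), for 0.05 s.
At the end, for the whole second after the job is handed in: The lever is shut (under 0.1 rad). The cap sits in the neck with its lugs under the lip (axis within 6 mm, bar centre less than 28.5 mm above the rim, tilt under 0.14 rad), its bar points at the yellow marks within 0.2 rad, it is still, and the fingers still grip it with more than 3 N (value of joint bleed_lever below 0.1 rad and horizontal distance between cap_grip and filler_neck below 0.006 m and z of cap_grip in the frame of filler_neck below 0.0285 m and angle between cap_grip's own z axis and vertical below 0.14 rad and angle between the x axis of cap_grip and the x axis of vent_mark, either way round below 0.2 rad and contact force between the fingers and cap above 3 N and angular speed of cap below 0.1 rad/s); the arm keeps its last pose, push and grip.
It fails at once if the lever flies back (faster than 1.5 rad/s towards shut while still more than 0.2 rad open) (value of joint bleed_lever above 0.2 rad and velocity of joint bleed_lever below -1.5 rad/s).
It fails at once if the cap is turned on into the lock click (within 0.3 rad of the red marks) (horizontal distance between cap_grip and filler_neck below 0.01 m and z of cap_grip in the frame of filler_neck below 0.0285 m and angle between the x axis of cap_grip and the x axis of lock_mark, either way round below 0.3 rad).
It fails at once if a bystander is moved by more than 30 mm (distance of any of spare_cap, tape_roll, screwdriver, torch, hose_clamp, coolant_bottle, catch_tub from where it was at the start of the episode above 0.03 m).
It also fails if it takes over 69 s, if anything falls off the work surface, if the arm or the gripper's body presses on something with over 40 N, if the wrist force passes 120 N, or if a joint passes its speed limit or range.

## Working session

There is one attempt and no reset: what is moved stays moved. The work goes in short steps, Python scripts to look and compute and a tool call to move; the robot and the scene stay as the last step left them, time stands still between calls to the robot, and variables do not carry over. Pictures are saved under pics/ and viewed, at most 10 in all, crops included, and the job is handed in when it is done.

Besides the shell and the picture viewer there is one more tool, called after ">>>" as a command line: name --pt "numbers of a row" for each row, then --argument value for the rest. play_rows: Moves the arm, as the interface text tells. Its arguments: {"type":"object","properties":{"motion":{"type":"array","items":{"type":"array","items":{"type":"number"}}},"fingers":{"type":"number"}},"required":["motion"]}

```bash
mkdir -p pics
cat > h.py <<'E'
import numpy as np, cv2
from scipy.spatial.transform import Rotation as R
from workcell import read_state, grab_frame, finish_job
def rot(q): return R.from_quat([q[1],q[2],q[3],q[0]])
def cam(n):
    f=grab_frame(n); f['R']=rot(f['attitude']) if np.size(f['attitude'])==4 else R.from_matrix(f['attitude']); return f
def cloud(f):
    h,w=f['depth'].shape; u,v=np.meshgrid(np.arange(w),np.arange(h))
    p=cv2.undistortPoints(np.stack([u,v],-1).reshape(-1,1,2).astype(np.float64),f['intrinsics'],np.array(f['D'])).reshape(h,w,2)
    d=f['depth'][...,None]
    return (f['R'].apply((np.concatenate([p,np.ones((h,w,1))],-1)*d).reshape(-1,3))+np.array(f['xyz'])).reshape(h,w,3)
def topix(f,P):
    c=f['R'].inv().apply(np.atleast_2d(P)-np.array(f['xyz']))
    return cv2.projectPoints(c,np.zeros(3),np.zeros(3),f['intrinsics'],np.array(f['D']))[0][:,0]
E
python3 - <<'E'
from h import *
for n in('top','side'):
    f=cam(n); cv2.imwrite(f'pics/{n}0.png',cv2.resize(f['image'],(800,600))); print(n,f['xyz'],f['attitude'],f['intrinsics'])
    np.savez(f'{n}0.npz',img=f['image'],P=cloud(f))
print(read_state())
E
```

```text
top [ 0.45613733 -0.00603504  1.52124384] [ 0.01459741 -0.70629764  0.70745494 -0.02093025] [[462.14521517   0.         255.63984835]
 [  0.         462.14521517 184.44815197]
 [  0.           0.           1.        ]]
side [-0.02294777  0.87126997  0.70915593] [ 0.13084801 -0.2473386   0.83238602 -0.478368  ] [[401.35943694   0.         257.31748223]
 [  0.         401.35943694 193.46458499]
 [  0.           0.           1.        ]]
{'time': 0.1, 'joint_positions': array([-9.61418932e-01,  2.55710537e-01,  1.07153778e-01, -4.20174105e-04,
       -1.42389163e+00, -2.84611286e-01]), 'qvel': array([ 5.88859243e-04, -5.25915559e-04,  3.93019706e-03,  2.81430367e-03,
       -8.05723020e-05,  8.23771247e-04]), 'joint_torque': array([-3.78031909e-03, -3.87605953e+01,  2.38473487e+01,  5.37796542e+00,
       -3.81619626e-03,  3.25425809e-06]), 'ee_pos': array([ 0.17542817, -0.52083914,  0.24148239]), 'eef_rot': array([-1.69675643e-04, -1.61639793e-01,  9.86849458e-01,  8.34697118e-04]), 'wrist_force': array([-0.10293268, -0.64587673,  0.48451402]), 'torque': array([-0.00837564,  0.02214573,  0.01416949]), 'grasp_force': 0.0, 'grip_width': 1.0011973124714344}
```

View pics/top0.png

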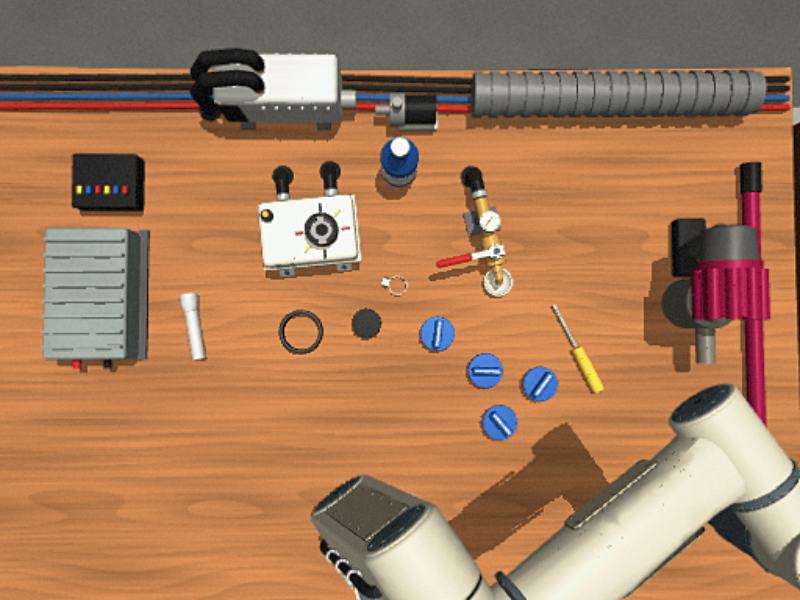

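View pics/side0.png

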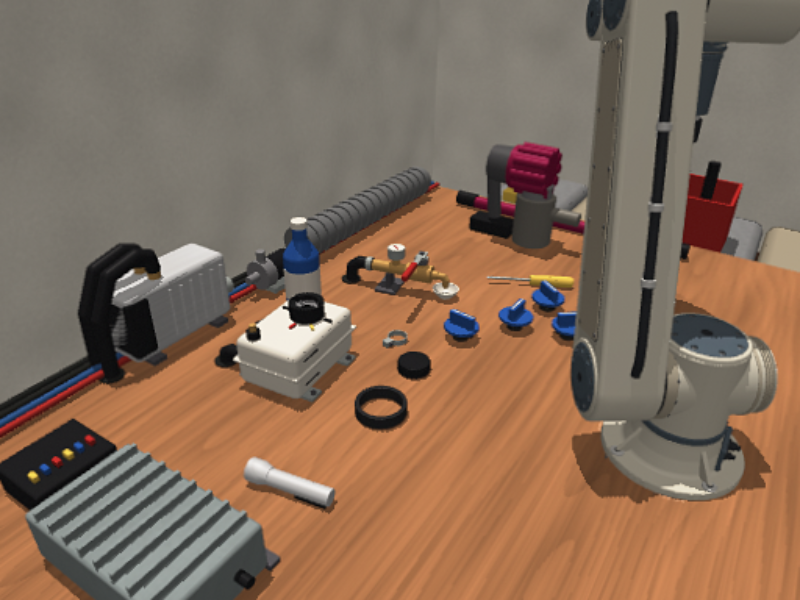

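The top view shows the four blue caps; the leftmost is at (437,333), bar almost along world x. It also shows the neck at (322,230), the red grip at (455,261) and the stem at about (495,253). The side view agrees.

Run:
```python
from h import *
d=np.load('top0.npz');img=d['img'];P=d['P'];hsv=cv2.cvtColor(img,cv2.COLOR_BGR2HSV).astype(int)
H,S,V=hsv[...,0],hsv[...,1],hsv[...,2]
def box(a,b,c,e): # in 800x600 px
    m=np.zeros(H.shape,bool); m[int(b*.64):int(e*.64),int(a*.64):int(c*.64)]=1; return m
def line(m,n):
    p=P[m]; c=p.mean(0); q=p[:,:2]-c[:2]; w,v=np.linalg.eigh(q.T@q); a=v[:,1]
    t=q@a; print(n,m.sum(),'c',c.round(4),'ang',np.degrees(np.arctan2(a[1],a[0])).round(1),'len',np.ptp(t).round(3),'mid',(c[:2]+a*(t.max()+t.min())/2).round(4),'z',np.percentile(p[:,2],[5,50,95]).round(3))
cb=box(410,305,465,360)
blue=(H>95)&(H<125)&(S>120)
line(cb&blue,'capblue'); line(cb&(P[...,2]>.035),'barHigh'); line(cb&(S<90)&(V>150)&(P[...,2]>.02),'stripe')
m=box(425,240,510,290); red=((H<8)|(H>172))&(S>150)&(P[...,2]>.06)
line(m&red,'lever')
n=box(290,200,355,260)
line(n&(P[...,2]>.120),'neckrim')
t=n&(P[...,2]>.09)&(P[...,2]<.118)
t2=box(262,195,360,270)&(P[...,2]>.09)&(P[...,2]<.118)
line(t2&((H<8)|(H>172))&(S>120),'redribs'); line(t2&(H>20)&(H<35)&(S>120)&box(290,200,360,260),'yel')
line(t2&(V<80)&box(300,195,345,270),'blk')
line(box(480,240,508,262)&(P[...,2]>.085)&(P[...,2]<.13)&(S<60),'stem?')
line(box(250,190,362,275)&(P[...,2]>.09)&(P[...,2]<.11),'tanktop')
cr=np.hstack([cv2.resize(img[110:185,160:240],(400,375),interpolation=2),cv2.resize(img[130:205,265:345],(400,375),interpolation=2)])
cv2.imwrite('pics/c1.png',cr)
```

```text
capblue 340 c [ 0.4388 -0.0954  0.0416] ang 84.8 len 0.126 mid [ 0.4413 -0.0679] z [0.024 0.03  0.056]
barHigh 99 c [ 0.4399 -0.0868  0.1858] ang 75.6 len 0.115 mid [ 0.4461 -0.063 ] z [0.036 0.055 1.521]
stripe 20 c [ 0.4407 -0.0969  0.0543] ang 172.8 len 0.052 mid [ 0.4429 -0.0972] z [0.032 0.056 0.063]
lever 97 c [ 0.5831 -0.1256  0.1015] ang 102.9 len 0.07 mid [ 0.5831 -0.1258] z [0.096 0.101 0.107]
neckrim 189 c [0.6398 0.132  0.1515] ang -140.4 len 0.265 mid [0.5649 0.07  ] z [0.122 0.13  0.135]
redribs 16 c [0.6428 0.1326 0.103 ] ang 95.8 len 0.105 mid [0.6427 0.1336] z [0.099 0.103 0.106]
yel 16 c [0.6393 0.134  0.1048] ang 140.8 len 0.105 mid [0.6417 0.132 ] z [0.101 0.104 0.109]
blk 70 c [0.6386 0.1311 0.1108] ang -166.9 len 0.113 mid [0.6367 0.1307] z [0.101 0.112 0.117]
stem? 96 c [ 0.6009 -0.2038  0.096 ] ang 103.3 len 0.048 mid [ 0.6    -0.2003] z [0.089 0.097 0.102]
tanktop 2062 c [0.642  0.1669 0.0995] ang 98.2 len 0.19 mid [0.6425 0.1639] z [0.094 0.099 0.105]
```

View pics/c1.png

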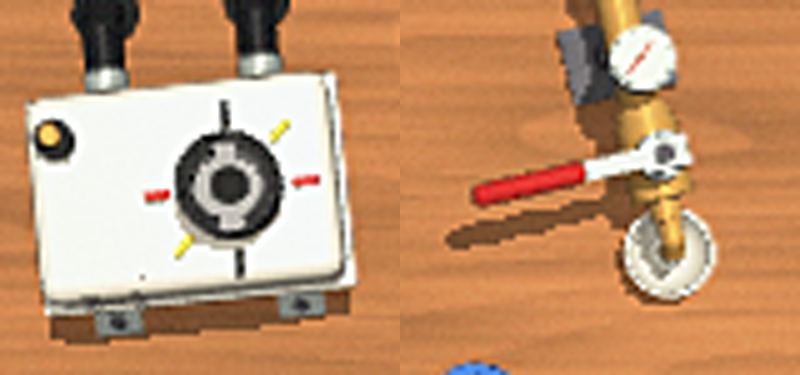

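The crop shows the black ribs, i.e. the slots, close to the image vertical. Yellow is 45° clockwise of them and red is horizontal. The lever's stem nut is at about (665,153) in the crop. Next I refine these by ray–plane intersection.

```bash
cat >> h.py <<'E'
def ray(f,uv,z):
    p=cv2.undistortPoints(np.array(uv,float).reshape(-1,1,2),f['intrinsics'],np.array(f['D']))[:,0]
    d=f['R'].apply(np.c_[p,np.ones(len(p))]); o=np.array(f['xyz']); return o+d*((z-o[2])/d[:,2])[:,None]
E
python3 - <<'E'
from h import *
f=cam('top');img=f['image'].astype(int);P=cloud(f)
hsv=cv2.cvtColor(f['image'],cv2.COLOR_BGR2HSV).astype(int);H,S,V=hsv[...,0],hsv[...,1],hsv[...,2]
def sel(m,z,o=(0,0),s=1):
    v,u=np.nonzero(m); return ray(f,np.c_[u,v],z)[:,:2]
def near(c,r0,r1,z):
    v,u=np.mgrid[:384,:512]; g=ray(f,np.c_[u.ravel(),v.ravel()],z)[:,:2]-c; d=np.hypot(*g.T).reshape(384,512); return (d>r0)&(d<r1)
def fit(p,n):
    c=p.mean(0);q=p-c;w,v=np.linalg.eigh(q.T@q);a=v[:,1];t=q@a;b=q@v[:,0]
    print(n,len(p),c.round(4),'ang',np.degrees(np.arctan2(a[1],a[0])).round(1),'mid',(c+a*(t.max()+t.min())/2).round(4),'L',np.ptp(t).round(3),np.ptp(b).round(3))
c=np.array([.641,.132]); 
for k in range(2):
    dark=near(c,0,.037,.13)&(V<95)
    a=near(c,.038,.056,.104)
    fit(sel(near(c,0,.036,.13)&((V<110)),.13),'neckdark')
red=((H<8)|(H>172))&(S>110)
fit(sel(a&red,.104),'red');fit(sel(a&(H>20)&(H<35)&(S>110),.104),'yel')
fit(sel(near(c,.044,.056,.104)&(V<100),.104),'blk')
e=sel(near(c,0,.04,.13)&(V<110),.13); (x,y),r=cv2.minEnclosingCircle(e.astype(np.float32)); print('circ',x,y,r)
cc=np.array([.44,-.083]); blue=(H>95)&(H<125)&(S>120)
p=sel(near(cc,0,.06,.03)&blue,.03); (x,y),r=cv2.minEnclosingCircle(p.astype(np.float32)); print('cap circ z.03',x,y,r); fit(p,'capall')
fit(sel(near(cc,0,.036,.056)&(S<110)&(V>150),.056),'stripe')
fit(sel(near(np.array([.583,-.126]),0,.05,.1)&red,.1),'lever')
print('stem',ray(f,[[318,160.6]],.1))
print(P[158:163,316:321,2].round(3))
E
```

```text
neckdark 249 [0.6412 0.1328] ang 54.3 mid [0.6411 0.1327] L 0.066 0.063
neckdark 249 [0.6412 0.1328] ang 54.3 mid [0.6411 0.1327] L 0.066 0.063
red 16 [0.6426 0.1325] ang 95.8 mid [0.6425 0.1336] L 0.105 0.004
yel 17 [0.645  0.1319] ang 140.6 mid [0.643  0.1336] L 0.105 0.005
blk 12 [0.6418 0.134 ] ang -174.1 mid [0.643  0.1341] L 0.106 0.004
circ 0.643849790096283 0.13109225034713745 0.0358584001660347
cap circ z.03 0.43812063336372375 -0.0962599366903305 0.03496544435620308
capall 341 [ 0.4388 -0.0962] ang 93.2 mid [ 0.4388 -0.0962] L 0.068 0.068
stripe 26 [ 0.4425 -0.0952] ang -172.3 mid [ 0.4458 -0.0948] L 0.057 0.024
lever 98 [ 0.5833 -0.126 ] ang 103.1 mid [ 0.5832 -0.1257] L 0.07 0.013
stem [[ 0.60105964 -0.21152235  0.1       ]]
[[0.093 0.098 0.098 0.101 0.094]
 [0.104 0.099 0.108 0.1   0.101]
 [0.1   0.099 0.101 0.098 0.095]
 [0.102 0.097 0.104 0.102 0.093]
 [0.1   0.094 0.092 0.1   0.094]]
```

>>> play_rows --pt "-0.0342 0.0163 0 0 0 0" --pt "-0.0342 0.0163 0 0 0 0" --pt "-0.0342 0.0163 0 0 0 0" --pt "-0.0342 0.0163 0 0 0 0" --pt "-0.0342 0.0163 0 0 0 0" --fingers 1

```text
time: 0.57
ee_pos: [0.3124, -0.3879, 0.2421]
eef_rot: [-0.0, -0.161, 0.987, 0.0]
wrist_force: [1.3, -1.5, -0.2]
grip_width: 1.002
grasp_force: 0.0
```

>>> play_rows --pt "-0.0342 0.0163 0 0 0 0" --pt "-0.0342 0.0163 0 0 0 0" --pt "-0.0342 0.0163 0 0 0 0" --pt "-0.0342 0.0163 0 0 0 0" --pt "-0.0342 0.0163 0 0 0 0"

```text
time: 0.98
ee_pos: [0.4486, -0.2559, 0.2422]
eef_rot: [-0.0, -0.162, 0.987, 0.0]
wrist_force: [0.8, -1.1, -0.2]
grip_width: 0.997
grasp_force: 0.0
```

>>> play_rows --pt "-0.0342 0.0163 0 0 0 0" --pt "-0.0342 0.0163 0 0 0 0" --pt "-0.0342 0.0163 0 0 0 0" --pt "-0.0342 0.0163 0 0 0 0" --pt "-0.0342 0.0163 0 0 0 0"

```text
time: 1.4
ee_pos: [0.5846, -0.1242, 0.242]
eef_rot: [-0.0, -0.162, 0.987, 0.0]
wrist_force: [0.3, -0.4, 0.6]
grip_width: 1.001
grasp_force: 0.0
```

>>> play_rows --pt "0 0 0 0 0 -0.0982" --pt "0 0 0 0 0 -0.0982" --pt "0 0 0 0 0 -0.0982" --pt "0 0 0 0 0 -0.0982" --pt "0 0 0 0 0 -0.0982"

```text
time: 1.82
ee_pos: [0.5836, -0.1256, 0.2418]
eef_rot: [-0.0, -0.399, 0.917, 0.0]
wrist_force: [-0.3, 0.2, 0.1]
grip_width: 1.002
grasp_force: 0.0
```

>>> play_rows --pt "0 0 0 0 0 -0.0982" --pt "0 0 0 0 0 -0.0982" --pt "0 0 0 0 0 -0.0982" --pt "0 0 0 0 0 -0.0982" --pt "0 0 0 0 0 -0.0982"

```text
time: 2.23
ee_pos: [0.5835, -0.1257, 0.2418]
eef_rot: [-0.0, -0.61, 0.793, 0.0]
wrist_force: [-1.0, 0.4, -0.3]
grip_width: 1.002
grasp_force: 0.0
```

>>> play_rows --pt "0 0 0 0 0 -0.0982" --pt "0 0 0 0 0 -0.0982" --pt "0 0 0 0 0 -0.0982" --pt "0 0 0 0 0 -0.0982" --pt "0 0 0 0 0 -0.0982"

```text
time: 2.65
ee_pos: [0.5835, -0.1257, 0.2418]
eef_rot: [0.0, 0.784, -0.621, -0.0]
wrist_force: [-0.4, -0.5, 0.4]
grip_width: 1.0
grasp_force: 0.0
```

>>> play_rows --pt "0 0 0.03 0 0 0" --pt "0 0 0.03 0 0 0" --pt "0 0 0.03 0 0 0" --pt "0 0 0.03 0 0 0" --pt "0 0 0.0335 0 0 0"

```text
time: 3.07
ee_pos: [0.5837, -0.1258, 0.0879]
eef_rot: [-0.0, 0.783, -0.622, 0.0]
wrist_force: [0.8, 0.7, -0.1]
grip_width: 1.004
grasp_force: 0.0
```

>>> play_rows --pt "0 0 0 0 0 0" --pt "0 0 0 0 0 0" --pt "0 0 0 0 0 0" --pt "0 0 0 0 0 0" --pt "0 0 0 0 0 0" --fingers 0

```text
time: 3.48
ee_pos: [0.5851, -0.1259, 0.0911]
eef_rot: [-0.001, 0.783, -0.622, 0.002]
wrist_force: [0.1, 0.5, -0.8]
grip_width: 0.299
grasp_force: 0.0
```

>>> play_rows --pt "0 0 0 0 0 0" --pt "0 0 0 0 0 0" --pt "0 0 0 0 0 0" --pt "0 0 0 0 0 0" --pt "0 0 0 0 0 0"

```text
time: 3.9
ee_pos: [0.5825, -0.1264, 0.0908]
eef_rot: [0.001, 0.783, -0.622, -0.0]
wrist_force: [-7.0, -0.4, 7.8]
grip_width: 0.153
grasp_force: 59.0
```

>>> play_rows --pt "0.0003 0.007 0 0 0 -0.08" --pt "0.0003 0.007 0 0 0 -0.08" --pt "0.0003 0.007 0 0 0 -0.08" --pt "0.0003 0.007 0 0 0 -0.08" --pt "0.0003 0.007 0 0 0 -0.08"

```text
time: 4.32
ee_pos: [0.5519, -0.1402, 0.0908]
eef_rot: [-0.001, 0.891, -0.453, 0.001]
wrist_force: [-3.4, 2.4, 7.2]
grip_width: 0.153
grasp_force: 59.2
```

>>> play_rows --pt "0.0003 0.007 0 0 0 -0.08" --pt "0.0003 0.007 0 0 0 -0.08" --pt "0.0003 0.007 0 0 0 -0.08" --pt "0.0003 0.007 0 0 0 -0.08" --pt "0.0003 0.007 0 0 0 -0.08"

```text
time: 4.73
ee_pos: [0.528, -0.1656, 0.0908]
eef_rot: [-0.001, 0.964, -0.267, 0.0]
wrist_force: [-4.3, 4.5, 8.0]
grip_width: 0.151
grasp_force: 59.3
```

>>> play_rows --pt "0.0003 0.007 0 0 0 -0.08" --pt "0.0003 0.007 0 0 0 -0.08" --pt "0.0003 0.007 0 0 0 -0.08" --pt "0.0003 0.007 0 0 0 -0.08" --pt "0.0003 0.007 0 0 0 -0.08"

```text
time: 5.15
ee_pos: [0.516, -0.1985, 0.0908]
eef_rot: [-0.0, 0.998, -0.07, -0.0]
wrist_force: [-5.2, 4.3, 9.9]
grip_width: 0.152
grasp_force: 59.4
```

>>> play_rows --pt "0.0003 0.007 0 0 0 -0.08" --pt "0.0003 0.007 0 0 0 -0.08" --pt "0.0002 0.0044 0 0 0 -0.05" --pt "0.0002 0.0044 0 0 0 -0.05"

```text
time: 5.48
ee_pos: [0.5156, -0.2213, 0.0908]
eef_rot: [-0.0, 0.998, 0.059, -0.0]
wrist_force: [-8.5, 5.2, 10.8]
grip_width: 0.148
grasp_force: 59.6
```

Run:
```python
from h import *
s=read_state();print(s['wrist_force'],s['torque'],s['joint_positions'])
f=cam('top');cv2.imwrite('pics/t1.png',cv2.resize(f['image'][100:220,150:380],(800,417)))
hsv=cv2.cvtColor(f['image'],cv2.COLOR_BGR2HSV).astype(int)
```

```text
[-8.47301956  5.21729632 10.83222632] [ 1.827849    2.63813712 -0.26740511] [-1.27074543e-01  3.69347450e-01 -1.29647479e-01 -8.23872727e-04
 -1.07286209e+00  1.81649420e+00]
```

>>> play_rows --pt "0.0002 0.004 0 0 0 -0.04" --pt "0 0.001 0 0 0 0" --pt "0 0 0 0 0 0" --pt "0 0 0 0 0 0"

```text
time: 5.87
ee_pos: [0.5161, -0.2251, 0.0908]
eef_rot: [-0.001, 0.997, 0.078, -0.001]
wrist_force: [-8.7, 8.8, 13.7]
grip_width: 0.15
grasp_force: 60.0
```

Run:
```python
from h import *
f=cam('top')
hsv=cv2.cvtColor(f['image'],cv2.COLOR_BGR2HSV).astype(int);H,S=hsv[...,0],hsv[...,1]
m=((H<8)|(H>172))&(S>150);m[:,:200]=0;m[:140]=0;m[220:]=0;m[:,400:]=0
v,u=np.nonzero(m);p=ray(f,np.c_[u,v],.103)[:,:2];k=(np.hypot(*(p-[.602,-.2115]).T)<.14);p=p[k];print(len(p),p.mean(0))
for q in p[::6]: print(q.round(3),np.degrees(np.arctan2(*(q-[.602,-.2115])[::-1])).round(1),end=' ')
```

```text
1 [ 0.48552771 -0.22237689]
[ 0.486 -0.222] -174.7
```

>>> play_rows --pt "0.0002 -0.0053 0 0 0 0.06" --pt "0.0002 -0.0053 0 0 0 0.06" --pt "0.0002 -0.0053 0 0 0 0.06" --pt "0.0002 -0.0053 0 0 0 0.06" --pt "0.0002 -0.0053 0 0 0 0.06"

```text
time: 6.33
ee_pos: [0.516, -0.1987, 0.0907]
eef_rot: [-0.001, 0.997, -0.073, -0.001]
wrist_force: [-10.0, 6.8, 12.7]
grip_width: 0.151
grasp_force: 60.0
```

>>> play_rows --pt "0.0002 -0.0053 0 0 0 0.06" --pt "0.0002 -0.0053 0 0 0 0.06" --pt "0.0002 -0.0053 0 0 0 0.06" --pt "0.0002 -0.0053 0 0 0 0.06" --pt "0.0002 -0.0053 0 0 0 0.06"

```text
time: 6.75
ee_pos: [0.5238, -0.1734, 0.0908]
eef_rot: [-0.001, 0.975, -0.222, -0.001]
wrist_force: [-9.5, 8.4, 14.0]
grip_width: 0.153
grasp_force: 60.1
```

>>> play_rows --pt "0.0002 -0.0053 0 0 0 0.06" --pt "0.0002 -0.0053 0 0 0 0.06" --pt "0.0002 -0.0053 0 0 0 0.06" --pt "0.0002 -0.0053 0 0 0 0.06" --pt "0.0002 -0.0053 0 0 0 0.06"

```text
time: 7.17
ee_pos: [0.5389, -0.1515, 0.0908]
eef_rot: [-0.001, 0.931, -0.365, -0.001]
wrist_force: [-9.4, 7.8, 13.0]
grip_width: 0.149
grasp_force: 60.2
```

>>> play_rows --pt "0.0002 -0.0053 0 0 0 0.06" --pt "0.0002 -0.0053 0 0 0 0.06" --pt "0.0002 -0.0053 0 0 0 0.06" --pt "0.0002 -0.0053 0 0 0 0.06" --pt "0.0002 -0.0053 0 0 0 0.06"

```text
time: 7.58
ee_pos: [0.5599, -0.1352, 0.0908]
eef_rot: [-0.001, 0.866, -0.5, -0.001]
wrist_force: [-8.6, 7.7, 11.0]
grip_width: 0.153
grasp_force: 60.4
```

>>> play_rows --pt "0.0002 -0.0053 0 0 0 0.06" --pt "0.0002 -0.0053 0 0 0 0.06" --pt "0.0002 -0.0053 0 0 0 0.06" --pt "0.0001 -0.0035 0 0 0 0.04" --pt "0.0001 -0.0035 0 0 0 0.04"

```text
time: 8.0
ee_pos: [0.5813, -0.1268, 0.0908]
eef_rot: [-0.0, 0.794, -0.608, -0.001]
wrist_force: [-8.1, 6.1, 10.7]
grip_width: 0.149
grasp_force: 61.0
```

>>> play_rows --pt "0.0001 -0.003 0 0 0 0.035" --pt "0 0 0 0 0 0" --pt "0 0 0 0 0 0" --pt "0 0 0 0 0 0"

```text
time: 8.33
ee_pos: [0.5826, -0.1265, 0.0907]
eef_rot: [0.001, 0.784, -0.621, -0.002]
wrist_force: [-13.4, 6.5, 13.5]
grip_width: 0.145
grasp_force: 60.4
```

>>> play_rows --pt "0 0 0 0 0 0" --pt "0 0 0 0 0 0" --pt "0 0 0 0 0 0" --pt "0 0 0 0 0 0" --pt "0 0 0 0 0 0" --fingers 1

```text
time: 8.75
ee_pos: [0.5855, -0.1274, 0.0888]
eef_rot: [-0.0, 0.784, -0.621, 0.0]
wrist_force: [0.7, 0.6, 1.0]
grip_width: 0.851
grasp_force: 0.0
```

>>> play_rows --pt "0 0 -0.01 0 0 0" --pt "0 0 -0.03 0 0 0" --pt "0 0 -0.035 0 0 0" --pt "0 0 -0.035 0 0 0" --pt "0 0 -0.03 0 0 0"

```text
time: 9.17
ee_pos: [0.5855, -0.1276, 0.2323]
eef_rot: [-0.0, 0.784, -0.62, 0.001]
wrist_force: [1.0, -0.1, 0.7]
grip_width: 1.002
grasp_force: 0.0
```

Run:
```python
from h import *
s=read_state();print(s['joint_positions'],s['ee_pos'],s['wrist_force'])
f=cam('top');img=f['image'];hsv=cv2.cvtColor(img,cv2.COLOR_BGR2HSV).astype(int);H,S,V=hsv[...,0],hsv[...,1],hsv[...,2]
cv2.imwrite('pics/t2.png',np.hstack([cv2.resize(img[140:260,200:360],(400,300)),cv2.resize(img[195:232,260:300],(400,300),interpolation=0)]))
c=np.array([.4385,-.0963])
v,u=np.mgrid[:384,:512]; g=ray(f,np.c_[u.ravel(),v.ravel()],.056)[:,:2]-c
d=np.hypot(*g.T).reshape(384,512)
m=(d<.03)&(S<150)
print('n',m.sum()); w=(255-S[m])*1.; p=g.reshape(384,512,2)[m]+c
q=p-np.average(p,axis=0,weights=w); C=(q*w[:,None]).T@q; e,vv=np.linalg.eigh(C);a=vv[:,1];print(p.mean(0),np.degrees(np.arctan2(a[1],a[0])),np.ptp(q@a),np.ptp(q@vv[:,0]))
```

```text
[ 4.64856394e-02  3.54612103e-01  2.21405123e-01  8.87593339e-04
 -1.43516172e+00  1.85434329e-01] [ 0.58548456 -0.12763977  0.23230809] [ 1.02273468 -0.07870173  0.70406353]
n 37
[ 0.43923101 -0.09694062] 173.30675106397138 0.05094019713556212 0.006674655651847043
```

View pics/t2.png

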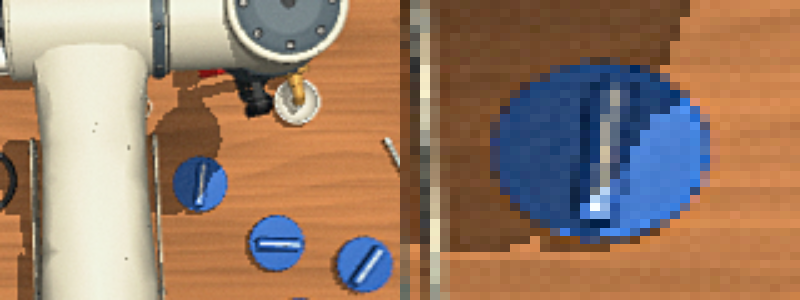

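The crop shows the target cap with its bar along about 173°, centred near (0.439,-0.0965). The lever grip has returned beside the pipe.

>>> play_rows --pt "0 0 0 0 0 -0.1224" --pt "0 0 0 0 0 -0.1224" --pt "0 0 0 0 0 -0.1224" --pt "0 0 0 0 0 -0.1224" --pt "0 0 0 0 0 -0.1224"

```text
time: 9.63
ee_pos: [0.5853, -0.1274, 0.2293]
eef_rot: [-0.0, 0.936, -0.353, 0.0]
wrist_force: [-0.0, 0.1, 1.3]
grip_width: 0.998
grasp_force: 0.0
```

>>> play_rows --pt "0 0 0 0 0 -0.1224" --pt "0 0 0 0 0 -0.1224" --pt "0 0 0 0 0 -0.1224" --pt "0 0 0 0 0 -0.1224" --pt "0 0 0 0 0 -0.1224"

```text
time: 10.05
ee_pos: [0.5853, -0.1274, 0.2293]
eef_rot: [0.0, 0.999, -0.054, 0.0]
wrist_force: [-1.3, -0.5, 0.8]
grip_width: 1.0
grasp_force: 0.0
```

>>> play_rows --pt "-0.0299 -0.0028 0 0 0 0" --pt "-0.0299 -0.0028 0 0 0 0" --pt "-0.0299 -0.0028 0 0 0 0" --pt "-0.0299 -0.0028 0 0 0 0" --pt "-0.0299 -0.0028 0 0 0 0"

```text
time: 10.47
ee_pos: [0.437, -0.0962, 0.2291]
eef_rot: [0.0, 0.998, -0.057, 0.0]
wrist_force: [-0.5, 0.5, 1.2]
grip_width: 1.002
grasp_force: 0.0
```

>>> play_rows --pt "0 0 0.03 0 0 0" --pt "0 0 0.03 0 0 0" --pt "0 0 0.03 0 0 0" --pt "0 0 0.02 0 0 0" --pt "0 0 0 0 0 0"

```text
time: 10.88
ee_pos: [0.4354, -0.0962, 0.1154]
eef_rot: [0.0, 0.998, -0.058, -0.004]
wrist_force: [0.2, 1.1, -0.4]
grip_width: 1.0
grasp_force: 0.0
```

>>> play_rows --pt "0.003 0 0.03 0 0 0" --pt "0 0 0.03 0 0 0" --pt "0 0 0.01 0 0 0" --pt "0 0 0 0 0 0"

```text
time: 11.22
ee_pos: [0.4405, -0.0967, 0.0478]
eef_rot: [0.0, 0.998, -0.057, -0.002]
wrist_force: [0.4, -0.7, 0.4]
grip_width: 1.0
grasp_force: 0.0
```

Run:
```python
from h import *
s=read_state();print(s['ee_pos'],s['wrist_force'])
f=cam('side');p=topix(f,[[.4387,-.0965,.043]])[0].astype(int);print(p)
cv2.imwrite('pics/s1.png',cv2.resize(f['image'][max(0,p[1]-50):p[1]+40,p[0]-60:p[0]+60],(800,600),interpolation=2))
```

```text
[ 0.44049131 -0.0967249   0.04783996] [ 0.39301311 -0.66075043  0.37407934]
[294 204]
```

View pics/s1.png

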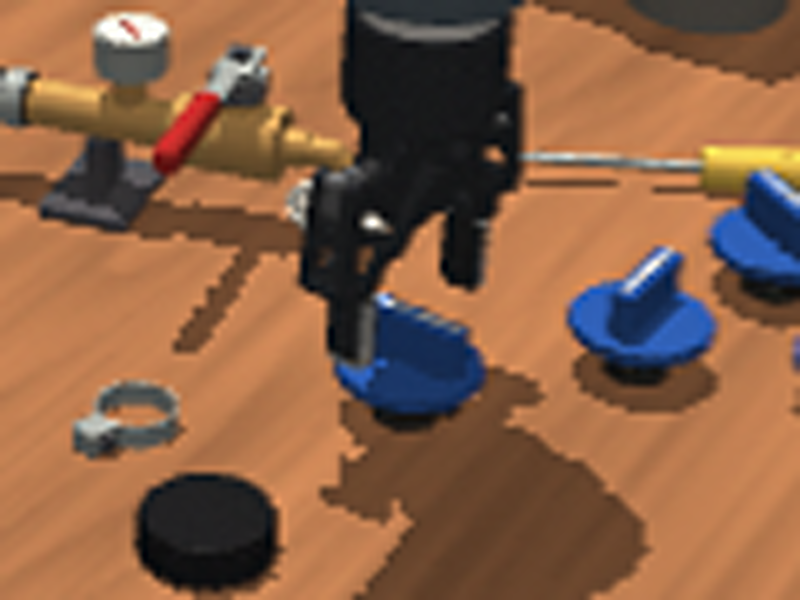

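The side view shows the cap bar between the open fingers with the tips above the head. The lever is shut.

>>> play_rows --pt "0 0 0.001 0 0 0" --pt "0 0 0 0 0 0" --pt "0 0 0 0 0 0" --pt "0 0 0 0 0 0" --pt "0 0 0 0 0 0" --fingers 0

```text
time: 11.68
ee_pos: [0.4417, -0.0966, 0.0485]
eef_rot: [-0.0, 0.998, -0.057, 0.001]
wrist_force: [0.2, -0.1, -0.3]
grip_width: 0.299
grasp_force: 0.0
```

>>> play_rows --pt "0 0 0 0 0 0" --pt "0 0 0 0 0 0" --pt "0 0 0 0 0 0" --pt "0 0 0 0 0 0" --pt "0 0 0 0 0 0"

```text
time: 12.1
ee_pos: [0.4416, -0.0966, 0.0481]
eef_rot: [0.0, 0.998, -0.057, 0.0]
wrist_force: [-1.0, 0.4, 4.8]
grip_width: 0.147
grasp_force: 61.0
```

>>> play_rows --pt "0 0 -0.02 0 0 0" --pt "0 0 -0.04 0 0 0" --pt "0 0 -0.04 0 0 0" --pt "0 0 -0.04 0 0 0" --pt "0 0 -0.04 0 0 0"

```text
time: 12.52
ee_pos: [0.4404, -0.0965, 0.2291]
eef_rot: [-0.0, 0.998, -0.057, -0.001]
wrist_force: [1.4, 0.0, -0.9]
grip_width: 0.151
grasp_force: 60.2
```

>>> play_rows --pt "0.0173 -0.0251 0 0 0 0" --pt "0.0173 -0.0251 0 0 0 0" --pt "0.0173 -0.0251 0 0 0 0" --pt "0.0173 -0.0251 0 0 0 0" --pt "0.0173 -0.0251 0 0 0 0"

```text
time: 12.93
ee_pos: [0.5419, 0.0194, 0.227]
eef_rot: [-0.0, 0.998, -0.057, -0.001]
wrist_force: [0.4, 0.0, -0.7]
grip_width: 0.147
grasp_force: 60.2
```

>>> play_rows --pt "0.0173 -0.0251 0 0 0 0" --pt "0.0173 -0.0251 0 0 0 0" --pt "0.0173 -0.0251 0 0 0 0" --pt "0.0173 -0.0251 0 0 0 0" --pt "0.0173 -0.0251 0 0 0 0"

```text
time: 13.35
ee_pos: [0.6423, 0.1342, 0.2265]
eef_rot: [0.0, 0.998, -0.057, -0.001]
wrist_force: [0.0, -0.3, -0.9]
grip_width: 0.149
grasp_force: 60.2
```

>>> play_rows --pt "0 0 0 0 0 -0.071" --pt "0 0 0 0 0 -0.071" --pt "0 0 0 0 0 -0.073" --pt "0 0 0 0 0 0" --pt "0 0 0 0 0 0"

```text
time: 13.77
ee_pos: [0.6417, 0.133, 0.2268]
eef_rot: [0.0, 0.999, 0.049, -0.001]
wrist_force: [-0.0, -0.5, -1.0]
grip_width: 0.153
grasp_force: 60.2
```

Run:
```python
from h import *
s=read_state();print(s['ee_pos'],s['eef_rot'],s['wrist_force'],s['joint_positions'])
f=cam('side');p=topix(f,[s['ee_pos']-[0,0,.03]])[0].astype(int);print(p)
x0,y0=p[0]-60,max(0,p[1]-40)
cv2.imwrite('pics/s2.png',cv2.resize(f['image'][y0:y0+90,x0:x0+120],(800,600),interpolation=2)); print(x0,y0)
f2=cam('top');np.savez('side1.npz',img=f['image'],P=cloud(f));np.savez('top1.npz',img=f2['image'],P=cloud(f2))
```

```text
[0.64165363 0.13296522 0.22682677] [ 1.05308714e-04  9.98798668e-01  4.89951596e-02 -8.26537444e-04] [-0.01006588 -0.47653087 -0.99458298] [ 4.41948068e-01  4.74771211e-01  3.91553359e-01 -4.39859592e-04
 -1.48918622e+00  1.22691407e+00]
[194 171]
134 131
```

View pics/s2.png

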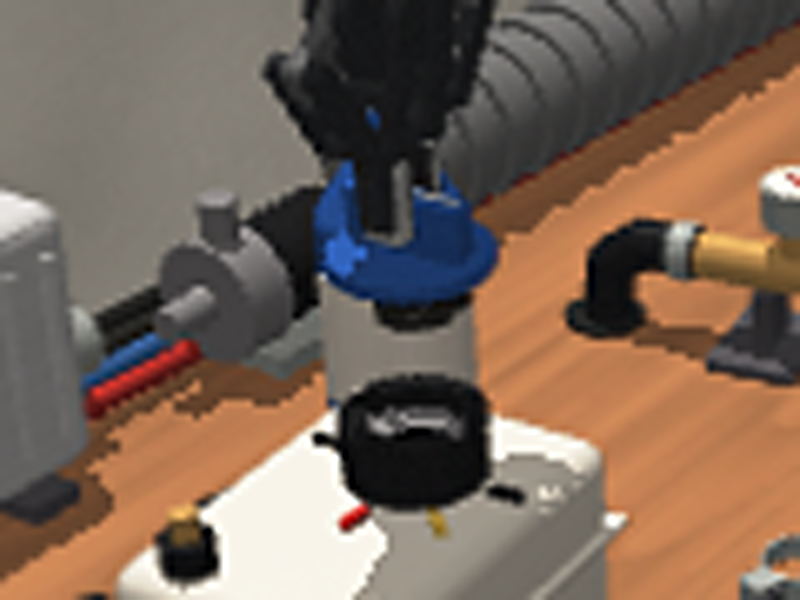

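The crop shows the cap level in the grip, its head spanning x 317–498 with its bottom at 302. Below it is the neck, spanning 340–492 with its rim top at 375. I'll fit both silhouettes to get the relative offset.

Run:
```python
from h import *
from scipy.optimize import least_squares
f=cam('side');s=read_state();img=f['image'];K=6.6667
t=np.linspace(0,2*np.pi,720)
def cyl(x,y,zs,r): return np.vstack([np.c_[x+r*np.cos(t),y+r*np.sin(t),np.full(720,z)] for z in zs])
def px(X,o): return o+X/K-.5
def fit(n,zs,r,L,Rr,top=None,bot=None):
    L,Rr=px(L,134),px(Rr,134)
    def e(p):
        q=topix(f,cyl(p[0],p[1],zs,r)); o=[q[:,0].min()-L,q[:,0].max()-Rr]
        if bot: o.append(q[:,1].max()-px(bot,131))
        if top: o.append(q[:,1].min()-px(top,131))
        return o
    a=least_squares(e,[.642,.133],diff_step=1e-4); print(n,a.x.round(4),a.fun.round(2)); return a.x
T=s['ee_pos']; zt=T[2]-.0051-.013
h=fit('head',[zt-.008,zt],.035,317,498,bot=302)
n=fit('neck',[.13],.0325,340,492,top=375)
n2=fit('neck2',[.12,.13],.0325,340,492,top=375)
print('tcp',T.round(4),'zt',zt)
# dense check with blue mask
hsv=cv2.cvtColor(img,cv2.COLOR_BGR2HSV).astype(int);m=(hsv[...,0]>95)&(hsv[...,0]<125)&(hsv[...,1]>120);m[:150]=0;m[182:]=0;m[:,:176]=0;m[:,215:]=0
v,u=np.nonzero(m);print(u.min(),u.max(),v.max(), [px(c,134) for c in(317,498)],px(302,131))
P=cloud(f);q=P[m];print('blue cloud',np.median(q,0),np.percentile(q[:,2],[5,95]))
print('neck z',np.percentile(P[188:192,190:206,2],[10,50,90]))
```

```text
head [0.642  0.1295] [ 0.63 -0.64  0.07]
neck [0.6424 0.1305] [-0.13  0.14 -0.01]
neck2 [0.6426 0.1306] [-0.21  0.21 -0.02]
tcp [0.6418 0.1328 0.2275] zt 0.20944672617850568
181 207 176 [181.04976225118875, 208.1996265018675] 175.7997735011325
blue cloud [0.62948199 0.13774329 0.21003887] [0.12615907 0.23477563]
neck z [0.11811823 0.12869402 0.13183493]
```

>>> play_rows --pt "0.001 -0.0002 0.015 0 0 0" --pt "0.001 -0.0002 0.015 0 0 0" --pt "0 0 0.0145 0 0 0" --pt "0 0 0 0 0 0"

```text
time: 14.25
ee_pos: [0.6421, 0.1332, 0.1797]
eef_rot: [0.0, 0.999, 0.049, -0.003]
wrist_force: [-1.0, 0.3, -2.2]
grip_width: 0.152
grasp_force: 60.2
```

Run:
```python
from h import *
s=read_state();print(s['ee_pos'],s['eef_rot'],s['wrist_force'])
f=cam('side')
cv2.imwrite('pics/s3.png',cv2.resize(f['image'][145:217,164:260],(800,600),interpolation=cv2.INTER_CUBIC))
```

```text
[0.64211608 0.13323562 0.17972686] [ 3.67406545e-04  9.98776451e-01  4.93574072e-02 -3.05173382e-03] [-1.04596999  0.34212075 -2.16672617]
```

View pics/s3.png

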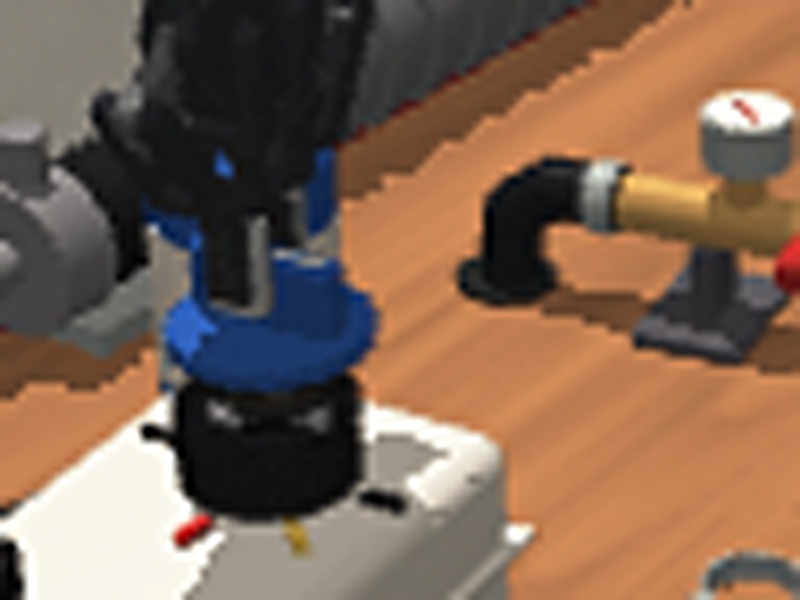

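The crop shows the head spanning x 164–378 directly above the neck at 176–363, aligned to within about 1 mm. I'll descend by feel.

>>> play_rows --pt "0 0 0.002 0 0 0" --pt "0 0 0.002 0 0 0" --pt "0 0 0.002 0 0 0" --pt "0 0 0.001 0 0 0" --pt "0 0 0 0 0 0"

```text
time: 14.72
ee_pos: [0.6439, 0.1336, 0.1764]
eef_rot: [-0.0, 0.999, 0.05, 0.0]
wrist_force: [0.7, -0.9, -1.9]
grip_width: 0.144
grasp_force: 60.2
```

>>> play_rows --pt "0 0 0.002 0 0 0" --pt "0 0 0.002 0 0 0" --pt "0 0 0 0 0 0"

```text
time: 14.97
ee_pos: [0.6437, 0.1335, 0.1717]
eef_rot: [0.0, 0.999, 0.05, -0.0]
wrist_force: [0.1, 0.1, -1.9]
grip_width: 0.148
grasp_force: 60.2
```

>>> play_rows --pt "0 0 0.0015 0 0 0" --pt "0 0 0.0015 0 0 0" --pt "0 0 0.0015 0 0 0" --pt "0 0 0 0 0 0"

```text
time: 15.3
ee_pos: [0.6437, 0.1335, 0.1673]
eef_rot: [0.0, 0.999, 0.05, -0.0]
wrist_force: [-0.4, -0.3, -1.1]
grip_width: 0.143
grasp_force: 60.2
```

>>> play_rows --pt "0 0 0.0015 0 0 0" --pt "0 0 0.0015 0 0 0" --pt "0 0 0 0 0 0"

```text
time: 15.55
ee_pos: [0.6437, 0.1335, 0.1644]
eef_rot: [0.0, 0.999, 0.05, -0.0]
wrist_force: [-0.3, -1.0, -1.3]
grip_width: 0.149
grasp_force: 60.2
```

>>> play_rows --pt "0 0 0.0015 0 0 0" --pt "0 0 0.0015 0 0 0" --pt "0 0 0.001 0 0 0" --pt "0 0 0 0 0 0"

```text
time: 15.88
ee_pos: [0.6442, 0.1335, 0.1622]
eef_rot: [0.0, 0.999, 0.05, 0.001]
wrist_force: [-3.2, 0.6, 5.6]
grip_width: 0.151
grasp_force: 61.2
```

>>> play_rows --pt "0 0 0.0015 0 0 0" --pt "0 0 0.0015 0 0 0" --pt "0 0 0 0 0 0" --pt "0 0 0 0 0 0"

```text
time: 16.22
ee_pos: [0.6442, 0.1335, 0.1599]
eef_rot: [-0.0, 0.999, 0.05, 0.001]
wrist_force: [-4.0, 0.2, 7.8]
grip_width: 0.15
grasp_force: 61.5
```

>>> play_rows --pt "0 0 0.0015 0 0 0" --pt "0 0 0.0015 0 0 0" --pt "0 0 0.0003 0 0 0" --pt "0 0 0 0 0 0" --pt "0 0 0 0 0 0"

```text
time: 16.63
ee_pos: [0.6442, 0.1334, 0.1573]
eef_rot: [-0.0, 0.999, 0.05, 0.001]
wrist_force: [-4.7, -0.3, 11.0]
grip_width: 0.146
grasp_force: 61.9
```

>>> play_rows --pt "0 0.0002 0 0 0 0.08" --pt "0 0.0002 0 0 0 0.08" --pt "0 0.0002 0 0 0 0.08" --pt "0 0.0002 0 0 0 0.08" --pt "0 0.0002 0 0 0 0.08"

```text
time: 17.05
ee_pos: [0.6452, 0.1324, 0.1578]
eef_rot: [-0.001, 0.989, -0.151, 0.003]
wrist_force: [-2.3, -0.4, 9.8]
grip_width: 0.149
grasp_force: 61.8
```

Run:
```python
from h import *
s=read_state();print({k:np.round(s[k],4) for k in('ee_pos','eef_rot','wrist_force','torque','grasp_force')},(rot(s['eef_rot']).as_matrix()[:,0]))
```

```text
{'ee_pos': array([0.6452, 0.1324, 0.1578]), 'eef_rot': array([-5.000e-04,  9.885e-01, -1.510e-01,  2.600e-03]), 'wrist_force': array([-2.2643, -0.3891,  9.7918]), 'torque': array([-0.1229,  0.8236,  0.0845]), 'grasp_force': np.float64(61.7556)} [ 0.95439312 -0.29850999  0.00505479]
```

>>> play_rows --pt "0 0.0001 0 0 0 0.076" --pt "0 0.0001 0 0 0 0.076" --pt "0 0.0001 0 0 0 0.076" --pt "0 0.0001 0 0 0 0.076" --pt "0 0.0001 0 0 0 0.076"

```text
time: 17.47
ee_pos: [0.6452, 0.1318, 0.1579]
eef_rot: [-0.001, 0.942, -0.335, 0.003]
wrist_force: [-1.8, -0.8, 10.2]
grip_width: 0.147
grasp_force: 61.7
```

>>> play_rows --pt "0 0 0 0 0 0" --pt "0 0 0 0 0 0"

```text
time: 17.63
ee_pos: [0.6452, 0.1319, 0.158]
eef_rot: [-0.001, 0.943, -0.333, 0.003]
wrist_force: [-1.0, -0.7, 10.3]
grip_width: 0.151
grasp_force: 61.8
```

Run:
```python
from h import *
s=read_state();print({k:np.round(s[k],4) for k in('ee_pos','eef_rot','wrist_force','torque','grasp_force')});x=rot(s['eef_rot']).as_matrix()[:,0];print(np.degrees(np.arctan2(x[1],x[0])))
f=cam('side')
cv2.imwrite('pics/s4.png',cv2.resize(f['image'][145:217,164:260],(800,600),interpolation=cv2.INTER_CUBIC))
```

```text
{'ee_pos': array([0.6452, 0.1319, 0.158 ]), 'eef_rot': array([-0.0011,  0.9428, -0.3334,  0.0028]), 'wrist_force': array([-0.9626, -0.6635, 10.3312]), 'torque': array([-0.1643,  0.5848, -0.0124]), 'grasp_force': np.float64(61.7526)}
-38.9479669649792
```

View pics/s4.png

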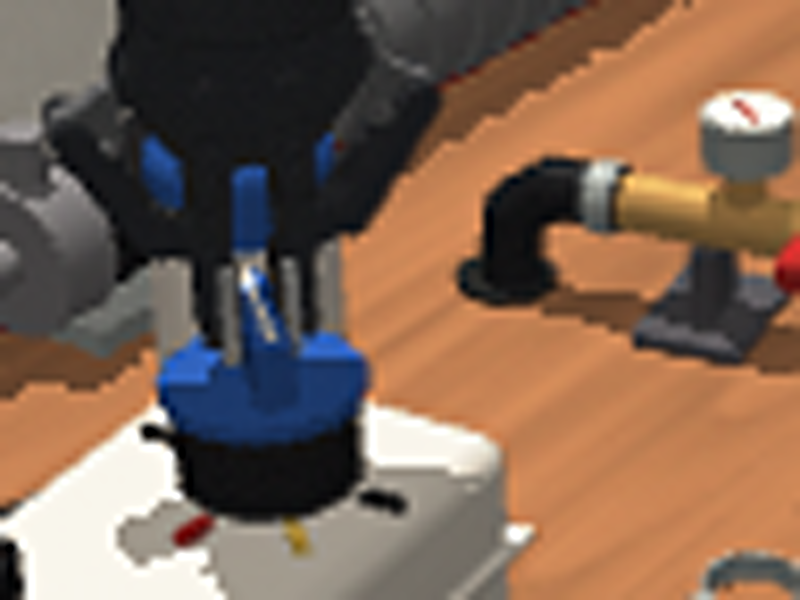

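The crop shows the cap seated level in the neck, its bar lined up with the yellow rib at (297,535). I'll ease the push into the pocket.

>>> play_rows --pt "0 0 -0.001 0 0 0" --pt "0 0 -0.001 0 0 0" --pt "0 0 -0.001 0 0 0" --pt "0 0 0 0 0 0" --pt "0 0 0 0 0 0"

```text
time: 18.1
ee_pos: [0.6452, 0.1319, 0.1604]
eef_rot: [-0.001, 0.943, -0.333, 0.003]
wrist_force: [-0.6, -1.0, 8.0]
grip_width: 0.147
grasp_force: 61.3
```

>>> play_rows --pt "0 0 0 0 0 0" --pt "0 0 0 0 0 0" --pt "0 0 0 0 0 0" --pt "0 0 0 0 0 0" --pt "0 0 0 0 0 0"

```text
time: 18.52
ee_pos: [0.6452, 0.1319, 0.1604]
eef_rot: [-0.001, 0.943, -0.333, 0.003]
wrist_force: [-0.3, -0.7, 7.2]
grip_width: 0.145
grasp_force: 61.3
```

```bash
python3 -c "
from workcell import finish_job; print(finish_job())"
```

```text
the job is handed in; nothing more can be done
None
```

I handed the job in: I pulled the lever to its stop and eased it shut, and the blue cap is still gripped, level in the neck at the vent position about 25 mm above the rim; the hand-in gave no verdict.

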